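Set the small cameo on the painting stand with the tongs

ROBOT

A 6-joint arm with a two-finger parallel gripper is mounted at the origin on the work surface. World frame = base frame: x ahead of the robot, y to its left, z up, the work surface at z = 0. Lengths are in m, angles in degrees, forces in N, time in s.
With the tool pointing down it reaches from about 0.3 to 0.75 m from the base axis. Payload 8.5 kg.
Tool frame: the origin (TCP) lies midway between the tips of the shut fingers; the grasp point (between the pads) lies 19 mm behind it (env.hold_point_z is the distance from the TCP to the grasp point, in m); z points along the fingers, y is the line along which they close (so a half turn about z gives the same grasp; the last joint's range is limited). The gripper opens to 85 mm and grips with 20 to 120 N. Pads are 22 mm wide; open, the fingers measure 114 mm over their backs; the gripper's body (76 mm by 85 mm) begins 54 mm behind the grasp point. The pads swing forward as they close: fully open they stand 13 mm farther back than shut.
Start: joints at [60.487, 21.807, 74.336, -0, 83.858, -12.336], TCP at [0.162, 0.525, 0.231] pointing down, gripper open.
Joint ranges: [-178.18, 178.18], [-50.72, 133.34], [12.68, 142.11], [-81.47, 261.47], [9.98, 163.14], [-165.26, 165.26]. Speed limits (degrees/s): [136.94, 136.94, 180, 180, 180, 180].

INTERFACE

Orientations are given as a 3x3 rotation matrix whose columns are the frame's x, y, z axes.
In Python, from rig import observe, get_image, camera_info, env gives the robot as it stands.
- The arm moves only by the tool drive_tool, never from a script. Its arguments are lists of equal length, an entry for each row: "offset": the shift along the tool's x, y, z in units of 40 mm (1.0 is 40 mm), a list of three; "turn": the turn, a rotation vector about the tool's x, y, z in units of 6 degrees (1.0 is 6 degrees), a list of three; "hand": the opening, from 0 (shut) to 1 (fully open). A call has exactly 10 rows; each row shifts and turns the commanded pose from where the row before left it, along the tool's axes as they then stand; what a row does not reach is not made up. A row lasts 1/8 s, in which the tool goes at most 62.5 mm and 10.7 degrees, less where a joint would pass 70% of its speed; a pose out of reach is approached as far as the arm can. A call is refused whole if a number of a shift passes 1 or a number of a turn 1, either way. A call with a gripper value outside its range is refused whole. The fingers move at their own pace and stop on an object; "newtons" is the grip in N (left out, the last holds). Time passes only in rows, so rows that do not move let the fingers close, or fill a call up. It gives the time, the measured TCP pose, the force, the opening and the grip force at its end, in the units of the state.
- observe(): the state, without advancing time (a new reading comes with each control period).
- get_image(name): name is "scene" or "top" or "wrist"; returns the picture (420x560x3 uint8, blue, green, red); there is no depth.
- camera_info(name): a dict with "fx", "fy", "cx", "cy" (pixels), "world_to_cam" (4x4, takes a point from world to camera coordinates). Camera axes: x right, y down, z forward; pixel columns grow to the right and rows downward; lengths in m; the calibration is good to about 2 mm. The wrist camera is an equidistant fisheye: a pixel r from the principal point sees the ray r / f radians off the axis. A picture is of the moment at which its call begins: read the wrist's pose just before it. camera_info takes no time and is no camera call; for the wrist camera it gives the pose at the moment of the call.
- env.close_job(): hands the job in; it is judged then, once.
The state is a dict: "time_s": time; "q": joint angles; "qvel": joint speeds; "joint_efforts": joint torques, N m; "position": TCP position; "tool_rot": TCP orientation; "ft_force": force on the tool from outside, world axes, zero at the start; "wrist_torque": the same for the moment, N m; "grip_width": finger opening in m; "gripper_force": force on a finger pad.
Only numpy, scipy, OpenCV 4.12 (cv2) and the standard library are available. Lean on these libraries where they do the work, as an engineer would, in place of code of your own. Each camera call takes 0.05 s, during which the arm holds its last target. There are 200 camera calls.

TASK

Take the sprung tongs from their sloping wooden rest and, squeezing them, pick up the small oval plaster cameo from the grey card (do not touch it with the gripper, its seal coat marks). Set it down, without dropping it, face up on the small round top of the metal painting stand so that it does not hang over the edge, then put the tongs back in their rest as they stood. Leave the other plaster pieces and the two cups where they are.

Things in the scene. Friction and masses are not known exactly. Their poses are not given: they have to be found in the camera images.
- tongs_grip (a point): On the tongs' centre line midway between the black grip plates (outside of each arm, 18 mm wide, 26 mm long), 110 mm above the tips, 39 mm below the top of the bow; the tongs' axes. Over the plates: 42 mm free (44 mm at their lower edges), about 37 mm with the tips on a 26 mm part, 31 mm fully squeezed.
- tongs_tip (a point): Midway between the two tips, level with their lower ends; the tongs' axes. Tips 12 mm wide, rubber faced inside; free, their clear gap is 46 mm, 54 mm over all. Each mm off the width over the grip plates takes about 4 mm off this gap.
- tongs_left (a joint): How far one arm is squeezed (rad): 0 free and open, about 0.07 on a 26 mm part, 0.15 fully; the other arm follows equally. The spring pushes back on each finger with about 5 N at first, 8 N on the part: squeezed lightly to 40 or 41 mm the tongs are carried still open; 25 to 60 N grips a part firmly.
- rest_grip (a point): Where tongs_grip is with the tongs in the rest, 114 mm above the table. The rest is a fixed wooden stand (base 125 x 86 mm): sloping back plate with a ledge, two cheeks and a 22 mm wide spine. Own axes: z vertical; the tongs' top leans to the rest's -x; its y is the tongs' y. The grip plates stand clear of the wood.
- rest_tip (a point): Where tongs_tip is with the tongs in the rest: on the ledge, 24 mm above the table, between the two cheeks (71 mm apart inside, 45 mm high). The tongs lie on top of the slope, so they come out freely straight upwards and go back straight downwards.
- cameo_center (a point): The small oval plaster cameo, smallest of the plaster pieces: 36 mm long (its x), 26 mm wide (its y; flat sides 10 mm long), 12 mm high with a low relief to 16 mm, 14 to 28 g, lying face up on a thin grey card on the table, own z up. The point is at its centre, 6 mm above its underside.
- stand_top (a point): Centre of the upper face of the fixed metal painting stand: a round flat top 62 mm across and 46 mm above the table, on a stem over a 90 mm round foot. z is up.
- cameo: The cameo itself; origin at the centre of its underside (see cameo_center).
- tongs: The tongs: two flat sprung steel arms (12 mm wide, 3 mm thick) hinged at a bow on top; 149 mm long, 70 g, symmetric. Origin midway between the lower ends of the tips. Own z runs from tips to bow, y across (the arms part and close along it), x along the arms' width. They stand leaning 35 degrees from vertical in their rest, tips down.
- blank_a: A large oval plaster medallion, 82 x 64 x 10 mm, relief to 15 mm, loose; origin at the centre of its underside. To be left alone.
- blank_b: Another large oval plaster medallion, as blank_a. To be left alone.
- disc: A round plaster disc 52 mm across, 12 mm high, loose, farther back; origin at the centre of its underside. To be left alone.
- brush_cup: A yellow cup of upright brushes, about 220 mm high in all, 72 mm wide at its rim (95 mm high), brush tops spread to about 90 mm across; at the back. Origin at the centre of its underside. To be left alone.
- water_cup: A green plastic cup 85 mm high, 68 mm wide at the back; origin at the centre of its underside. To be left alone.
Mind the look-alikes: they are no part of the job. Of the things like the part that bears rest_grip, leave any that is purple; of the rest the smaller one is meant.

How it is judged:
By the outcome, as a careful person would: the job done as asked, in the order asked, and still so for the second after the job is handed in, with the robot touching nothing.
It also fails if it takes over 54 s, if anything falls off the work surface, if the arm or the gripper's body presses on something with over 40 N, if the wrist force passes 120 N, or if a joint passes its speed limit or range.

## Working session

There is one attempt and no reset: what is moved stays moved. The work goes in short steps, Python scripts to look and compute and a tool call to move; the robot and the scene stay as the last step left them, time stands still between calls to the robot, and variables do not carry over. Pictures are saved under pics/ and viewed, at most 10 in all, crops included, and the job is handed in when it is done.

Besides the shell and the picture viewer there is one more tool, called after ">>>" as name(argument=value, ...) on one line, values as JSON. drive_tool: Moves the arm, as the interface text tells. Its arguments: {"type":"object","properties":{"offset":{"type":"array"},"turn":{"type":"array"},"hand":{"type":"array"},"newtons":{"type":"number"}},"required":["offset","turn","hand"]}

```bash
mkdir -p pics; python3 - <<'E'
from rig import *
import cv2
for n in("scene","top"):
    cv2.imwrite(f"pics/{n}0.png",get_image(n)); c=camera_info(n); print(n,c)
s=observe();print(s)
E
```

```text
scene {'fx': 512.2421094764895, 'fy': 512.2421094764895, 'cx': 271.5993966804075, 'cy': 211.1684068955356, 'world_to_cam': array([[ 0.08037533,  0.99674416,  0.00639395, -0.021828  ],
       [ 0.80230912, -0.0608874 , -0.59379525, -0.35405942],
       [-0.59147264,  0.05285642, -0.80459077,  1.36545191],
       [ 0.        ,  0.        ,  0.        ,  1.        ]])}
top {'fx': 520.0317871912792, 'fy': 520.0317871912792, 'cx': 282.253581530627, 'cy': 202.67566188095182, 'world_to_cam': array([[ 0.02195793, -0.99924532,  0.0320412 , -0.03488692],
       [-0.98874087, -0.02644975, -0.14728172,  0.5207647 ],
       [ 0.14801805, -0.02844644, -0.98857547,  1.22654132],
       [ 0.        ,  0.        ,  0.        ,  1.        ]])}
{'time_s': 0.1, 'q': array([ 6.04881146e+01,  2.18358128e+01,  7.43778228e+01,  2.59126396e-03,
        8.38598306e+01, -1.23348564e+01]), 'qvel': array([-0.06771534, -0.01817136, -0.15048068, -0.0779215 ,  0.02631303,
        0.05158827]), 'joint_efforts': array([ 3.75408898e-03, -4.49222302e+01, -2.31652862e+01, -1.56884985e-04,
        3.68572059e-03,  1.21229644e-05]), 'position': array([0.16228028, 0.52524241, 0.23080111]), 'tool_rot': array([[-9.55395296e-01,  2.95329270e-01, -6.70762556e-04],
       [ 2.95329861e-01,  9.55394723e-01, -1.09371167e-03],
       [ 3.17837939e-04, -1.24302319e-03, -9.99999177e-01]]), 'ft_force': array([-0.30422339, -0.47312159,  0.49571851]), 'wrist_torque': array([-0.01033731, -0.00289928, -0.01498505]), 'gripper_force': 0.0, 'grip_width': 0.0853263438577596}
```

View pics/scene0.png

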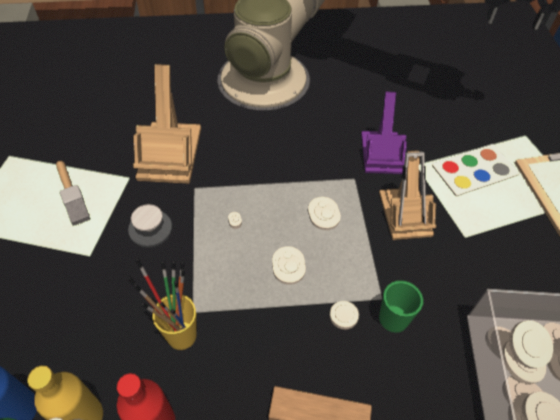

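View pics/top0.png

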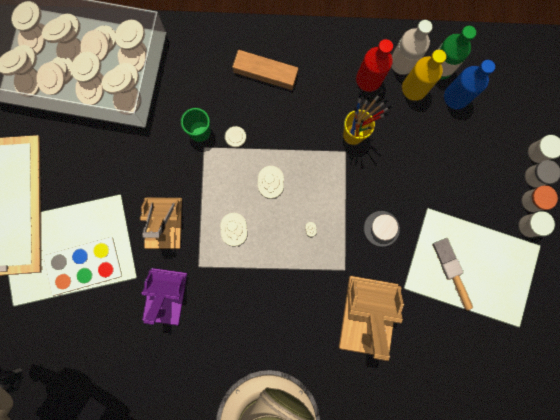

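The tongs stand in the smaller wooden rest, at top (162,222) and scene (408,205). Three things could be taken for the rest: the purple one at top (165,295), the large wooden one at top (372,315), and the small wooden one at top (162,222). I choose the small one.
- **Cameo:** the smallest plaster piece on the card, top (311,229). The blanks are at (270,182) and (233,229), and the disc at (235,136).
- **Stand:** top (383,228).

One close crop to check these.

```bash
python3 - <<'E'
import cv2,numpy as np
t=cv2.imread("pics/top0.png");s=cv2.imread("pics/scene0.png")
def c(im,x,y,w,h,k): return cv2.resize(im[y:y+h,x:x+w],(400,300),interpolation=cv2.INTER_CUBIC)
a=np.vstack([np.hstack([c(t,122,192,80,60,5),c(s,350,145,120,90,5)]),np.hstack([c(t,300,195,120,90,5),c(s,120,180,140,105,5)])])
cv2.imwrite("pics/crop1.png",a)
E
```

```text
(no output)
```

View pics/crop1.png

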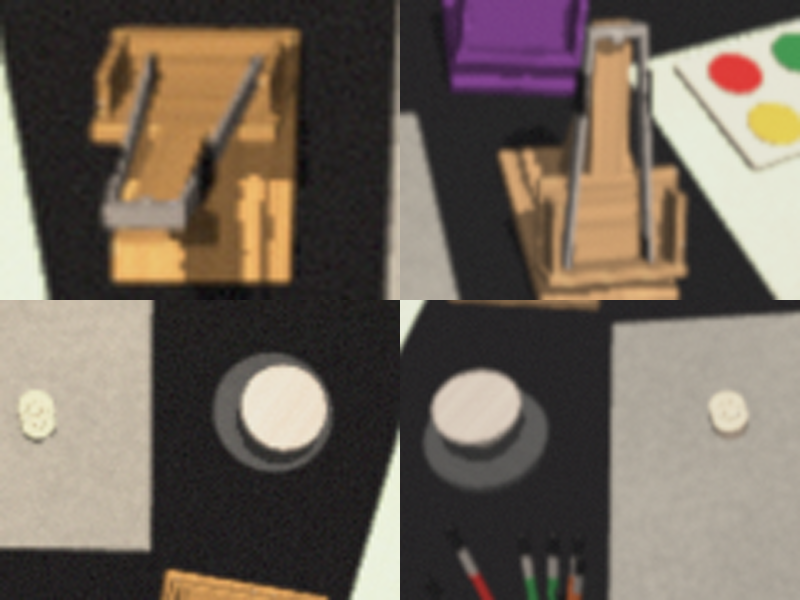

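The crop confirms it. The tongs' bow is at top (151,234), scene (415,155), with the tips up-picture in the small wooden rest. Stand top is at (385,227) and the oval cameo at (311,229). Now triangulating.

```bash
cat > h.py <<'E'
import numpy as np,cv2
from rig import *
def ray(n,px):
    c=camera_info(n);M=c["world_to_cam"];R=M[:3,:3];o=-R.T@M[:3,3]
    d=np.array([(px[0]-c["cx"])/c["fx"],(px[1]-c["cy"])/c["fy"],1])
    return o,R.T@d
def onz(n,px,z):
    o,d=ray(n,px);return o+d*(z-o[2])/d[2]
def tri(a,b):
    A=[];B=[]
    for n,p in(("top",a),("scene",b)):
        o,d=ray(n,p);d=d/np.linalg.norm(d);P=np.eye(3)-np.outer(d,d);A.append(P);B.append(P@o)
    return np.linalg.lstsq(np.vstack(A),np.hstack(B),rcond=None)[0]
def proj(n,X):
    c=camera_info(n);p=c["world_to_cam"]@np.append(X,1);return c["fx"]*p[0]/p[2]+c["cx"],c["fy"]*p[1]/p[2]+c["cy"]
E
python3 - <<'E'
from h import *
np.set_printoptions(precision=4,suppress=True)
t=cv2.imread("pics/top0.png");s=cv2.imread("pics/scene0.png")
def blob(im,c,r,thr,sat):
    x,y=map(int,c);k=im[y-r:y+r,x-r:x+r].astype(int)
    m=((k.min(2)>thr) if sat is None else ((k[...,2]>thr)&(k[...,2]-0>thr))).astype(np.uint8)
    n,l,st,ce=cv2.connectedComponentsWithStats(m);i=1+st[1:,4].argmax()
    cn=cv2.findContours((l==i).astype(np.uint8),0,1)[0][0]
    return ce[i]+[x-r,y-r],st[i,4],cv2.fitEllipse(cn)
for nm,a,b,z,thr in(("stand",(385,227),(147,217),.046,(150,150)),("cameo",(311,229),(235,219),.012,(205,205))):
    print(t[int(a[1]),int(a[0])],t[int(a[1])-12,int(a[0])-10],s[int(b[1]),int(b[0])])
    pa=blob(t,a,25 if nm=="stand" else 12,150 if nm=="stand" else 200,1);pb=blob(s,b,25 if nm=="stand" else 12,150 if nm=="stand" else 200,1)
    print(nm,pa,pb,"tri",tri(pa[0],pb[0]),onz("top",pa[0],z),onz("scene",pb[0],z))
for nm,a,b,z in(("bow",(151.4,234.4),(415.1,154.6),.146),("tip",(162.8,204),(413,224.2),.03),("tipL",(152,204),(401,224.5),.03),("tipR",(173.6,204),(425,223.6),.03),("bowl",(142.8,235),(409,154),.146),("bowr",(160,234),(424,154),.146)):
    print(nm,"tri",tri(a,b),onz("top",a,z),onz("scene",b,z))
E
```

```text
[205 225 236] [94 97 99] [190 205 218]
stand (array([384.6371, 226.6892]), np.int32(518), ((24.64311408996582, 24.700468063354492), (24.24115753173828, 25.410701751708984), 124.31657409667969)) (array([146.2023, 216.9934]), np.int32(608), ((24.208927154541016, 25.005273818969727), (23.861522674560547, 30.40133285522461), 74.68124389648438)) tri [ 0.4685 -0.2712  0.0447] [ 0.4683 -0.271   0.046 ] [ 0.4695 -0.2708  0.046 ]
[173 207 221] [169 187 198] [199 222 229]
cameo (array([310.671 , 227.2839]), np.int32(155), ((11.663564682006836, 10.301846504211426), (10.77944278717041, 16.376008987426758), 174.3616485595703)) (array([234.4459, 218.2635]), np.int32(148), ((11.461394309997559, 11.285776138305664), (12.005271911621094, 13.951136589050293), 149.70669555664062)) tri [ 0.4654 -0.094   0.0172] [ 0.4659 -0.0946  0.012 ] [ 0.4617 -0.0938  0.012 ]
bow tri [0.4284 0.2685 0.143 ] [0.4276 0.2657 0.146 ] [0.4312 0.2693 0.146 ]
tip tri [0.5131 0.2712 0.024 ] [0.5118 0.2681 0.03  ] [0.5173 0.2707 0.03  ]
tipL tri [0.5082 0.2741 0.0176] [0.5111 0.2942 0.03  ] [0.5162 0.2459 0.03  ]
tipR tri [0.5195 0.2657 0.0381] [0.5125 0.242  0.03  ] [0.5177 0.2956 0.03  ]
bowl tri [0.4236 0.2732 0.1405] [0.4259 0.2843 0.146 ] [0.4287 0.2577 0.146 ]
bowr tri [0.434  0.2648 0.1512] [0.429  0.2471 0.146 ] [0.4309 0.2872 0.146 ]
```

```bash
cat >> h.py <<'E'
from scipy.spatial.transform import Rotation as Ro
np.set_printoptions(precision=4,suppress=True)
def frame(yaw,tilt):   # tool y near yaw-turned world y, z down tilted outward (+x) by tilt
    return Ro.from_euler("z",yaw,degrees=True).as_matrix()@np.column_stack([(-np.cos(np.radians(tilt)),0,-np.sin(np.radians(tilt))),(0,1,0),(np.sin(np.radians(tilt)),0,-np.cos(np.radians(tilt)))])
def plan(P,R,n=10,p0=None,R0=None):
    s=observe();p0=s["position"] if p0 is None else p0;R0=s["tool_rot"] if R0 is None else R0
    w=Ro.from_matrix(R0.T@R).as_rotvec()/n
    S=sum(R0@Ro.from_rotvec(k*w).as_matrix() for k in range(n))
    d=np.linalg.solve(S,np.array(P)-p0)
    print("n",n,"offset",np.round(d/.04,3),"turn",np.round(np.degrees(w)/6,3),"t",s["time_s"])
def wproj(X):
    c=camera_info("wrist");p=c["world_to_cam"]@np.append(X,1);th=np.arctan2(np.hypot(p[0],p[1]),p[2]);f=c["fx"];u=p[:2]/(np.hypot(*p[:2])+1e-12)*th
    return c["fx"]*u[0]+c["cx"],c["fy"]*u[1]+c["cy"]
def wray(px):
    c=camera_info("wrist");M=c["world_to_cam"];R=M[:3,:3];o=-R.T@M[:3,3]
    u=np.array([(px[0]-c["cx"])/c["fx"],(px[1]-c["cy"])/c["fy"]]);th=np.linalg.norm(u);e=u/(th+1e-12)
    return o,R.T@np.array([*(e*np.sin(th)),np.cos(th)])
def wonz(px,z):
    o,d=wray(px);return o+d*(z-o[2])/d[2]
E
python3 - <<'E'
from h import *
plan([.386,.2695,.205],frame(0,35))
c=camera_info("wrist");M=c["world_to_cam"];s=observe()
print(c["fx"],c["cx"],c["cy"],"cam in tool",s["tool_rot"].T@(-M[:3,:3].T@M[:3,3]-s["position"]),"axes",s["tool_rot"].T@M[:3,:3].T)
E
```

```text
n 10 offset [-0.629 -0.542  0.237] turn [-0.089 -0.579 -0.277] t 0.1
325.19226210127806 278.59920613279326 211.36582739569835 cam in tool [ 0.0826 -0.0001 -0.1429] axes [[-0.0001 -0.9457 -0.325 ]
 [ 1.     -0.0001 -0.0001]
 [ 0.0001 -0.325   0.9457]]
```

```bash
python3 - <<'E'
from h import *
print(tri((152,321),(389,95)),tri((173,272),(385,140)))
for z in(.11,.14):print(onz("top",(152,321),z),onz("scene",(389,95),z))
E
```

```text
[0.2421 0.2583 0.1348] [0.349  0.2278 0.1059]
[0.2396 0.2611 0.11  ] [0.2141 0.2717 0.11  ]
[0.242  0.2548 0.14  ] [0.248  0.2585 0.14  ]
```

>>> drive_tool(offset=[[-0.63,-0.54,0.24],[-0.63,-0.54,0.24],[-0.63,-0.54,0.24],[-0.63,-0.54,0.24],[-0.63,-0.54,0.24],[-0.63,-0.54,0.24],[-0.63,-0.54,0.24],[-0.63,-0.54,0.24],[-0.63,-0.54,0.24],[-0.63,-0.54,0.24]], turn=[[-0.09,-0.58,-0.28],[-0.09,-0.58,-0.28],[-0.09,-0.58,-0.28],[-0.09,-0.58,-0.28],[-0.09,-0.58,-0.28],[-0.09,-0.58,-0.28],[-0.09,-0.58,-0.28],[-0.09,-0.58,-0.28],[-0.09,-0.58,-0.28],[-0.09,-0.58,-0.28]], hand=[1,1,1,1,1,1,1,1,1,1])

```text
time_s: 1.35
position: [0.388, 0.2701, 0.2043]
tool_rot: [[-0.817, -0.005, 0.576], [-0.003, 1.0, 0.003], [-0.576, 0.001, -0.817]]
ft_force: [0.7, 0.7, 0.5]
grip_width: 0.0855
gripper_force: 0.0
```

```bash
python3 - <<'E'
from h import *
im=get_image("wrist")
T=np.array([-.574,0,.819]);tip=np.array([.513,.2695,.024])
for n,k in(("tip",0),("grip",.11),("bow",.149)):print(n,wproj(tip+k*T))
cv2.imwrite("pics/w1.png",cv2.resize(im[:,:],(800,600)))
E
```

```text
tip (np.float64(279.65287463886443), np.float64(174.0769538260205))
grip (np.float64(280.2908208598923), np.float64(203.8889321309641))
bow (np.float64(280.6546832011144), np.float64(221.11372172933847))
```

View pics/w1.png

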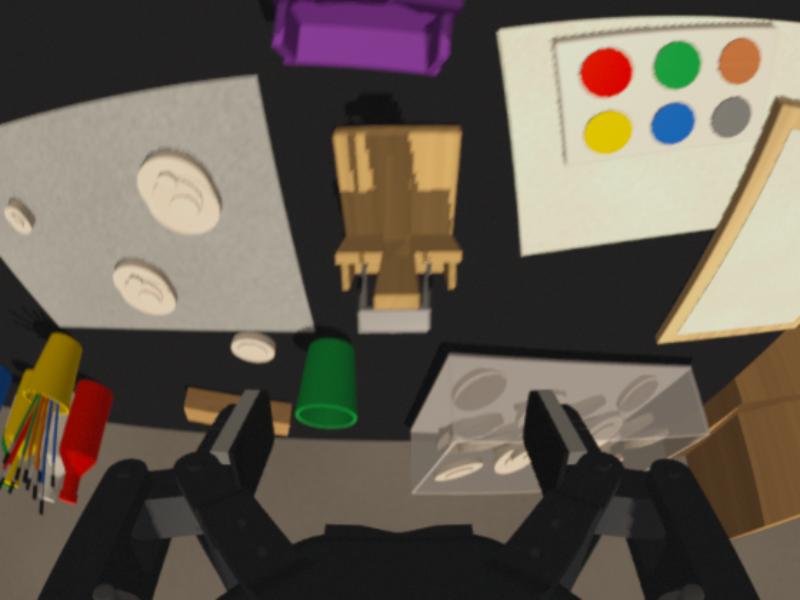

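The bow is at (394,321) in the enlarged wrist view and the tips at (363,265) and (430,265). The tongs are therefore about 2.5 mm to -y of the tool centre, with yaw near 1°. Going in along the tongs' axis.

```bash
python3 - <<'E'
from h import *
plan([.463,.2673,.096],frame(1,35))
E
```

```text
n 10 offset [ 0.006 -0.005  0.327] turn [-0.008  0.005 -0.01 ] t 1.4
```

>>> drive_tool(offset=[[0.006,-0.02,0.33],[0.006,-0.02,0.33],[0.006,-0.02,0.33],[0.006,0,0.33],[0.006,0,0.33],[0.006,0,0.33],[0.006,0,0.33],[0.006,0,0.33],[0.006,0,0.33],[0.006,0,0.3]], turn=[[-0.008,0,-0.01],[-0.008,0,-0.01],[-0.008,0,-0.01],[-0.008,0,-0.01],[-0.008,0,-0.01],[-0.008,0,-0.01],[-0.008,0,-0.01],[-0.008,0,-0.01],[-0.008,0,-0.01],[-0.008,0,-0.01]], hand=[1,1,1,1,1,1,1,1,1,1])

```text
time_s: 2.65
position: [0.4612, 0.2694, 0.0952]
tool_rot: [[-0.818, -0.017, 0.575], [-0.013, 1.0, 0.012], [-0.575, 0.002, -0.818]]
ft_force: [-0.5, 0.4, 0.0]
grip_width: 0.0857
gripper_force: 0.0
```

```bash
python3 - <<'E'
from h import *
im=get_image("wrist")
T=np.array([-.574,0,.819]);tip=np.array([.513,.2675,.024])
for n,k in(("tip",0),("grip",.11),("bow",.149)):print(n,wproj(tip+k*T))
plan([.463,.2673,.096],frame(1,35))
cv2.imwrite("pics/w2.png",cv2.resize(im[60:420,100:460],(600,600)))
E
```

```text
tip (np.float64(275.6645403171871), np.float64(218.5593376382529))
grip (np.float64(276.29746837474494), np.float64(304.0685670774137))
bow (np.float64(276.85663702895323), np.float64(367.29235042423875))
n 10 offset [-0.006 -0.005 -0.002] turn [ 0.001  0.    -0.002] t 2.7
```

View pics/w2.png

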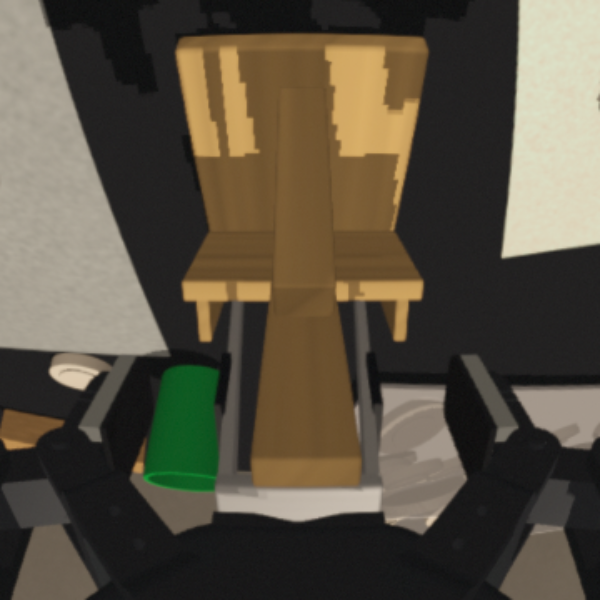

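The tongs are centred between the pads (bow centre 299, pads' centre 300 in the crop), and the plates are level with the pads. I back off 4 mm to allow for the forward swing, then close lightly.

>>> drive_tool(offset=[[0,0,-0.1],[0,0,0],[0,0,0],[0,0,0],[0,0,0],[0,0,0],[0,0,0],[0,0,0],[0,0,0],[0,0,0]], turn=[[0,0,0],[0,0,0],[0,0,0],[0,0,0],[0,0,0],[0,0,0],[0,0,0],[0,0,0],[0,0,0],[0,0,0]], hand=[0.7,0.6,0.55,0.52,0.5,0.49,0.48,0.475,0.475,0.475], newtons=30)

```text
time_s: 3.95
position: [0.4583, 0.2695, 0.0997]
tool_rot: [[-0.818, -0.017, 0.575], [-0.012, 1.0, 0.012], [-0.575, 0.003, -0.818]]
ft_force: [-6.1, 0.6, 7.8]
grip_width: 0.0406
gripper_force: 15.4
```

>>> drive_tool(offset=[[-0.06,0,-0.08],[-0.12,0,-0.16],[-0.17,0,-0.25],[-0.23,0,-0.33],[-0.23,0,-0.33],[-0.23,0,-0.33],[-0.23,0,-0.33],[-0.23,0,-0.33],[-0.23,0,-0.33],[-0.17,0,-0.25]], turn=[[0,0,0],[0,0,0],[0,0,0],[0,0,0],[0,0,0],[0,0,0],[0,0,0],[0,0,0],[0,0,0],[0,0,0]], hand=[0.475,0.475,0.475,0.475,0.475,0.475,0.475,0.475,0.475,0.475])

```text
time_s: 5.2
position: [0.458, 0.269, 0.2325]
tool_rot: [[-0.818, -0.017, 0.575], [-0.012, 1.0, 0.012], [-0.575, 0.002, -0.818]]
ft_force: [0.6, -0.2, -0.1]
grip_width: 0.0408
gripper_force: 4.5
```

```bash
python3 - <<'E'
from h import *
im=get_image("wrist");print(observe()["position"],observe()["ft_force"])
cv2.imwrite("pics/w3.png",im)
# tongs axis: assume tip = TCP+z*(.110-.019+.001)
plan([.43,-.094,.26],frame(6,0),10)
plan([.43,-.094,.26],frame(6,0),12)
E
```

```text
[0.4585 0.2693 0.2341] [1.347  1.0842 1.6249]
n 10 offset [ 0.096 -0.904 -0.101] turn [-0.023  0.587 -0.082] t 5.25
n 12 offset [ 0.081 -0.753 -0.084] turn [-0.019  0.489 -0.068] t 5.25
```

View pics/w3.png

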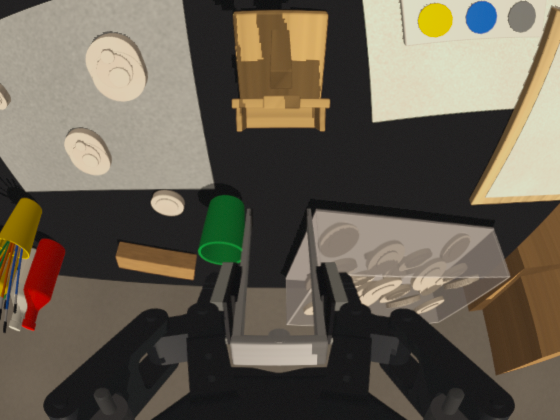

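The tongs are held straight, with tips at (248,212) and (312,212). Next, above the cameo.

>>> drive_tool(offset=[[0.1,-0.9,-0.1],[0.1,-0.9,-0.1],[0.1,-0.9,-0.1],[0.1,-0.9,-0.1],[0.1,-0.9,-0.1],[0.1,-0.9,-0.1],[0.1,-0.9,-0.1],[0.1,-0.9,-0.1],[0.1,-0.9,-0.1],[0.1,-0.9,-0.1]], turn=[[-0.02,0.59,-0.08],[-0.02,0.59,-0.08],[-0.02,0.59,-0.08],[-0.02,0.59,-0.08],[-0.02,0.59,-0.08],[-0.02,0.59,-0.08],[-0.02,0.59,-0.08],[-0.02,0.59,-0.08],[-0.02,0.59,-0.08],[-0.02,0.59,-0.08]], hand=[0.475,0.475,0.475,0.475,0.475,0.475,0.475,0.475,0.475,0.475])

```text
time_s: 6.5
position: [0.4275, -0.0941, 0.2576]
tool_rot: [[-0.995, -0.101, -0.008], [-0.101, 0.995, -0.003], [0.008, -0.002, -1.0]]
ft_force: [0.9, -0.1, 0.0]
grip_width: 0.0407
gripper_force: 4.5
```

```bash
python3 - <<'E'
from h import *
s=observe();im=get_image("wrist");print(s["position"],s["tool_rot"],s["grip_width"])
for d in(.088,.091,.094,.097): print(d,[np.round(wproj(s["position"]+s["tool_rot"]@np.array([x,sy*.0255,d])),1) for sy in(1,-1) for x in(-.006,.006)])
print("cameo",wproj([.4645,-.0942,.012]))
cv2.imwrite("pics/w4.png",im);cv2.imwrite("pics/w4c.png",cv2.resize(im[150:300,180:380],(800,600),interpolation=cv2.INTER_CUBIC))
E
```

```text
[ 0.4275 -0.0941  0.2576] [[-0.9948 -0.1013 -0.008 ]
 [-0.1013  0.9949 -0.0029]
 [ 0.0082 -0.002  -1.    ]] 0.04071223870129896
0.088 [array([317.8, 222.4]), array([318.4, 207.4]), array([251. , 222.4]), array([250.5, 207.5])]
0.091 [array([317.3, 221. ]), array([317.9, 206.2]), array([251.3, 221.1]), array([250.8, 206.2])]
0.094 [array([316.9, 219.6]), array([317.5, 205. ]), array([251.6, 219.7]), array([251.1, 205. ])]
0.097 [array([316.5, 218.3]), array([317.1, 203.8]), array([251.9, 218.4]), array([251.5, 203.9])]
cameo (np.float64(279.82110749579164), np.float64(202.3085854760677))
```

View pics/w4c.png

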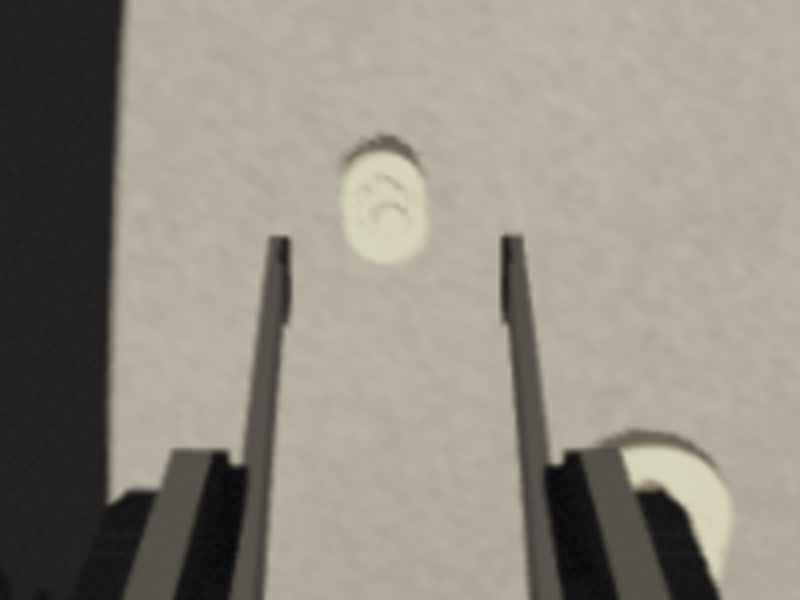

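Tips' lower ends are at crop (280,236) and (512,236), centred in the tool. The cameo is at crop (386,207), its long axis nearly upright. The arm was still settling, so I'll remeasure now that it is still.

```bash
cat >> h.py <<'E'
def cam(im,c,r=24,thr=None):
    x,y=map(int,c);k=im[y-r:y+r,x-r:x+r];g=cv2.resize(k,None,fx=4,fy=4,interpolation=cv2.INTER_CUBIC)
    L=cv2.cvtColor(g,cv2.COLOR_BGR2GRAY);t=thr or cv2.threshold(L,0,255,cv2.THRESH_OTSU)[0]
    m=(L>t).astype(np.uint8);n,l,st,ce=cv2.connectedComponentsWithStats(m)
    i=l[4*r,4*r];cn=cv2.findContours((l==i).astype(np.uint8),0,1)[0]
    e=cv2.fitEllipse(max(cn,key=len));f=lambda p:(np.array(p)-1.5)/4+[x-r,y-r]
    a=np.radians(e[2]+90);h=e[1][1]/2*np.array([np.cos(a),np.sin(a)])
    return f(e[0]),f(np.array(e[0])+h),f(np.array(e[0])-h),np.array(e[1])/4,t
E
python3 - <<'E'
from h import *
s=observe();im=get_image("wrist");s2=observe();print(s["position"],s2["position"],s2["tool_rot"],s2["qvel"].round(2))
cv2.imwrite("pics/w5.png",im)
L=cv2.cvtColor(im,cv2.COLOR_BGR2GRAY)
c=wproj([.4645,-.0942,.012]);print("pred",c)
for thr in (205,212,220):
  try:
    m,a,b,sz,t=cam(im,(c[0]-2,c[1]),22,thr);A,B,C=wonz(a,.011),wonz(b,.011),wonz(m,.011);d=A-B
    print(t,m,sz,"centre",C,"len",np.linalg.norm(d),"yaw",np.degrees(np.arctan2(d[1],d[0])))
  except Exception as e:print(e)
print(L[int(c[1])-20:int(c[1])+20:2,int(c[0])-2],L[int(c[1]),int(c[0])-20:int(c[0])+20:2])
for d in(.091,.094,.097): print(d,[np.round(wproj(s2["position"]+s2["tool_rot"]@np.array([x,sy*.0255,d])),1) for sy in(1,-1) for x in(-.006,.006)])
E
```

```text
[ 0.4285 -0.0977  0.2578] [ 0.4285 -0.0956  0.2574] [[-0.9951 -0.0986 -0.0069]
 [-0.0985  0.9951 -0.0037]
 [ 0.0073 -0.003  -1.    ]] [ 3.04 -1.9   3.51  2.22 -2.15  2.66]
pred (np.float64(277.95886175099776), np.float64(201.69805456087622))
205 [274.5 200.5] [51.7665 51.7665] centre [ 0.4637 -0.0986  0.011 ] len 0.06779381087603896 yaw 5.435800089255466
212 [274.5 200.5] [51.7665 51.7665] centre [ 0.4637 -0.0986  0.011 ] len 0.06779381087603896 yaw 5.435800089255466
220 [274.5 200.5] [51.7665 51.7665] centre [ 0.4637 -0.0986  0.011 ] len 0.06779381087603896 yaw 5.435800089255466
[176 175 131 102 141 207 208 208 169 198 207 208 205 208 209 209 208 184
 181 178] [174 174 177 176 175 177 180 196 200 207 208 201 181 188 201 195 202 180
 173 169]
0.091 [array([312.4, 221.6]), array([312.9, 206.9]), array([246.3, 221.6]), array([245.8, 206.9])]
0.094 [array([312. , 220.3]), array([312.5, 205.7]), array([246.7, 220.3]), array([246.2, 205.7])]
0.097 [array([311.7, 218.9]), array([312.2, 204.5]), array([247. , 218.9]), array([246.5, 204.5])]
```

```bash
python3 - <<'E'
from h import *
for k in range(3):
  s=observe();ci=wproj([.4645,-.0942,.012]);
  m0=camera_info("wrist")
  fr={kk:m0[kk] for kk in m0}
  im0=get_image("wrist")
  import h
  h.camera_info=lambda n:fr
  print("t",s["time_s"],s["position"],s["qvel"].round(1)[:3])
  for thr in(188,193):
    m,a,b,sz,t=cam(im0,ci,22,thr);A,B,C=wonz(a,.011),wonz(b,.011),wonz(m,.011);d=A-B
    print(thr,m,sz,"C",C,"len",np.linalg.norm(d),"yaw",np.degrees(np.arctan2(d[1],d[0])),"tool yaw",np.degrees(np.arctan2(-s["tool_rot"][0,1],s["tool_rot"][1,1])))
  h.camera_info=camera_info
cv2.imwrite("pics/w6.png",im0)
for d in(.091,.094,.097): print(d,[np.round(wproj(s["position"]+s["tool_rot"]@np.array([x,sy*.0255,d])),1) for sy in(1,-1) for x in(-.006,.006)])
L=cv2.cvtColor(im0,cv2.COLOR_BGR2GRAY)
for r in(211,214,217):print(r,L[r,238:262],L[r,294:320])
for c in(248,250,252,308,306,304):print(c,L[198:222,c])
E
```

```text
t 6.6 [ 0.4285 -0.0956  0.2574] [ 3.  -1.9  3.5]
188 [278.4198 201.7821] [21.721  27.9864] C [ 0.4649 -0.0936  0.011 ] len 0.03664835213501198 yaw -169.3958571974089 tool yaw 5.656099131310749
193 [278.4027 201.6981] [21.2125 27.6702] C [ 0.4647 -0.0936  0.011 ] len 0.03622802050669236 yaw -169.4032263437208 tool yaw 5.656099131310749
t 6.65 [ 0.428  -0.0939  0.2572] [ 2.1 -1.4  2. ]
188 [275.5 200.5] [51.7665 51.7665] C [ 0.4632 -0.0954  0.011 ] len 0.06777869531371156 yaw 5.527046831534419 tool yaw 5.696073561721754
193 [275.5 200.5] [51.7665 51.7665] C [ 0.4632 -0.0954  0.011 ] len 0.06777869531371156 yaw 5.527046831534419 tool yaw 5.696073561721754
t 6.7 [ 0.4277 -0.0928  0.2572] [ 1.5 -1.   1. ]
188 [274.5 200.5] [51.7665 51.7665] C [ 0.4631 -0.0956  0.011 ] len 0.06779113907565733 yaw 5.540504609435299 tool yaw 5.762520218044498
193 [274.5 200.5] [51.7665 51.7665] C [ 0.4631 -0.0956  0.011 ] len 0.06779113907565733 yaw 5.540504609435299 tool yaw 5.762520218044498
0.091 [array([311.6, 221.8]), array([312.2, 207. ]), array([245.6, 221.7]), array([245.1, 206.9])]
0.094 [array([311
[... 728 characters left out ...]
 171 170 169 170 165  91  40  65  79  81  83 114
 167 171 172 172 170 172 175 176]
248 [168 170 172 171 171 169 169 170 173 174 164 100  82  81  81  80  79  80
  80  80  80  79  80  82]
250 [172 173 174 173 172 173 175 176 180 181 169  77  30  29  25  26  25  35
  61  64  62  61  61  59]
252 [173 173 174 175 173 172 174 175 176 175 167 116 102 101 100 103 106 106
 105 101  87  85  84  82]
308 [180 180 179 180 180 178 177 176 176 172 148  88  64  53  52  51  45  57
  76  79  79  79  77  77]
306 [175 175 175 177 179 177 174 171 169 165 139  70  36  34  34  34  32  31
  38  40  37  40  46  42]
304 [174 175 178 179 178 177 179 176 175 175 175 171 168 168 168 169 168 168
 166 165 166 168 167 167]
```

```bash
python3 - <<'E'
from h import *
plan([.4648,-.0936,.150],frame(9.5,0),8)
E
```

```text
n 8 offset [-0.116 -0.019  0.335] turn [-0.002 -0.007 -0.077] t 6.75
```

>>> drive_tool(offset=[[-0.12,-0.02,0.34],[-0.12,-0.02,0.34],[-0.12,-0.02,0.34],[-0.12,-0.02,0.34],[-0.12,-0.02,0.34],[-0.12,-0.02,0.34],[-0.12,-0.02,0.34],[-0.1,-0.02,0.3],[0,0,0],[0,0,0]], turn=[[0,-0.01,-0.08],[0,-0.01,-0.08],[0,-0.01,-0.08],[0,-0.01,-0.08],[0,-0.01,-0.08],[0,-0.01,-0.08],[0,-0.01,-0.08],[0,-0.01,-0.08],[0,0,0],[0,0,0]], hand=[0.475,0.475,0.475,0.475,0.475,0.475,0.475,0.475,0.475,0.475])

```text
time_s: 8.0
position: [0.4658, -0.0946, 0.1508]
tool_rot: [[-0.986, -0.168, 0.003], [-0.168, 0.986, -0.002], [-0.003, -0.003, -1.0]]
ft_force: [-0.6, 0.5, -0.5]
grip_width: 0.0408
gripper_force: 4.5
```

```bash
python3 - <<'E'
from h import *
get_image("wrist");get_image("wrist")
s=observe();ci=wproj([.4648,-.0936,.011]);im=get_image("wrist")
cv2.imwrite("pics/w7.png",im);cv2.imwrite("pics/w7c.png",cv2.resize(im[120:330,140:420],(800,600),interpolation=cv2.INTER_CUBIC))
print(s["position"],s["qvel"].round(1),s["tool_rot"],"cameo pred",ci)
sc=get_image("scene");cv2.imwrite("pics/s7.png",sc)
for d in(.088,.091,.094): print(d,[np.round(wproj(s["position"]+s["tool_rot"]@np.array([x,sy*.0249,d])),1) for sy in(1,-1) for x in(-.006,.006)])
E
```

```text
[ 0.4658 -0.0947  0.151 ] [-0.1 -0.1  0.1 -0.  -0.   0. ] [[-0.9858 -0.1678  0.0036]
 [-0.1678  0.9858 -0.0026]
 [-0.0031 -0.0032 -1.    ]] cameo pred (np.float64(281.20306844012504), np.float64(195.0636769530084))
0.088 [array([312. , 223.2]), array([312.6, 208.3]), array([246.8, 223.2]), array([246.3, 208.3])]
0.091 [array([311.7, 221.8]), array([312.2, 207. ]), array([247.1, 221.8]), array([246.6, 207. ])]
0.094 [array([311.3, 220.4]), array([311.8, 205.8]), array([247.5, 220.4]), array([247. , 205.8])]
```

View pics/w7c.png

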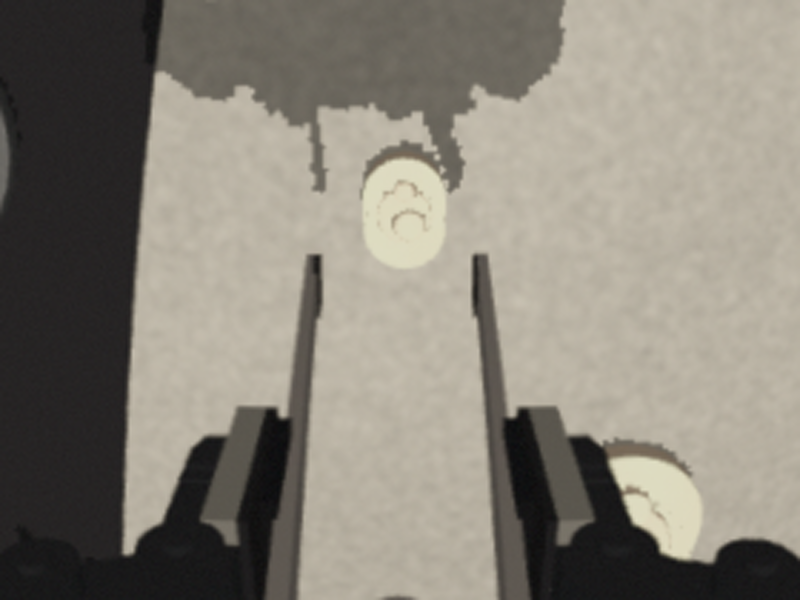

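The cameo is at (281.4,194.2), within 1 mm of the prediction and parallel to the tips. The tips sit about 2 mm to tool -x and about 93 mm beyond the TCP. Lowering.

```bash
python3 - <<'E'
from h import *
plan([.4621,-.0939,.102],frame(9.8,0),8)
E
```

```text
n 8 offset [0.011 0.004 0.153] turn [-0.004  0.004 -0.003] t 8.2
```

>>> drive_tool(offset=[[0.01,0.004,0.15],[0.01,0.004,0.15],[0.01,0.004,0.15],[0.01,0.004,0.15],[0.01,0.004,0.15],[0.01,0.004,0.15],[0.01,0.004,0.15],[0.01,0.004,0.15],[0,0,0],[0,0,0]], turn=[[-0.004,0.004,0],[-0.004,0.004,0],[-0.004,0.004,0],[-0.004,0.004,0],[-0.004,0.004,0],[-0.004,0.004,0],[-0.004,0.004,0],[-0.004,0.004,0],[0,0,0],[0,0,0]], hand=[0.475,0.475,0.475,0.475,0.475,0.475,0.475,0.475,0.475,0.475])

```text
time_s: 9.45
position: [0.4624, -0.094, 0.1026]
tool_rot: [[-0.986, -0.168, -0.001], [-0.168, 0.986, 0.0], [0.001, 0.001, -1.0]]
ft_force: [0.2, -0.7, -1.2]
grip_width: 0.0409
gripper_force: 4.5
```

```bash
python3 - <<'E'
from h import *
s=observe();print(s["position"],s["ft_force"]);ci=wproj([.4643,-.0935,.011]);im=get_image("wrist");print(ci)
for d in(.088,.094): print(d,[np.round(wproj(s["position"]+s["tool_rot"]@np.array([x-.0022,sy*.0249,d])),1) for sy in(1,-1) for x in(-.006,.006)])
cv2.imwrite("pics/w8c.png",cv2.resize(im[135:285,180:380],(800,600),interpolation=cv2.INTER_CUBIC))
E
```

```text
[ 0.4624 -0.094   0.1026] [ 0.1618 -0.7075 -1.2137]
(np.float64(279.57481168776485), np.float64(216.5578955803341))
0.088 [array([312. , 225.7]), array([312.5, 210.9]), array([247. , 225.7]), array([246.4, 210.9])]
0.094 [array([311.3, 222.9]), array([311.8, 208.4]), array([247.7, 222.9]), array([247.2, 208.4])]
```

View pics/w8c.png

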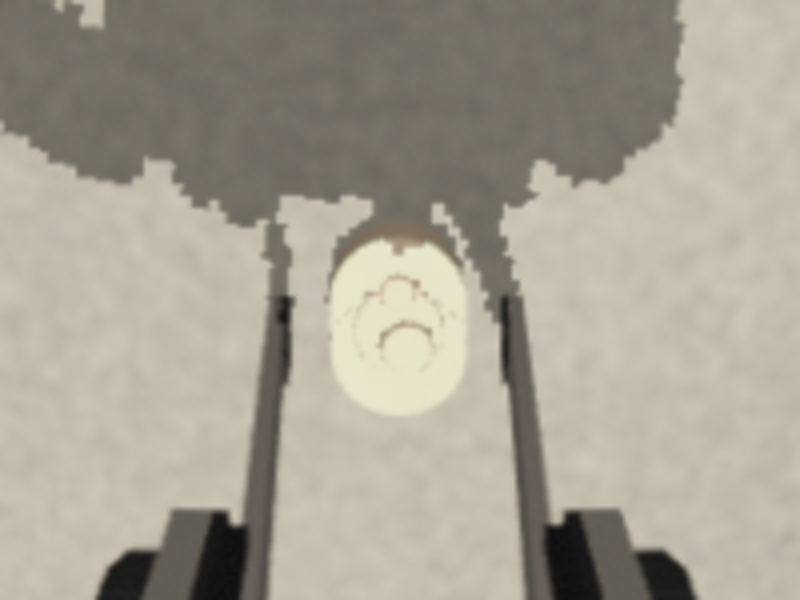

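Tips flank the cameo, centred at crop x 398 against 398 and row 327 against 325, and they are close above the card. Lowering a little more to feel for it.

>>> drive_tool(offset=[[0,0,0.025],[0,0,0.025],[0,0,0.025],[0,0,0.025],[0,0,0.01],[0,0,0],[0,0,0],[0,0,0],[0,0,0],[0,0,0]], turn=[[0,0,0],[0,0,0],[0,0,0],[0,0,0],[0,0,0],[0,0,0],[0,0,0],[0,0,0],[0,0,0],[0,0,0]], hand=[0.475,0.475,0.475,0.475,0.475,0.475,0.475,0.475,0.475,0.475])

```text
time_s: 10.75
position: [0.4623, -0.0939, 0.0981]
tool_rot: [[-0.986, -0.168, -0.001], [-0.168, 0.986, 0.001], [0.001, 0.001, -1.0]]
ft_force: [0.1, 0.2, -0.7]
grip_width: 0.0404
gripper_force: 4.5
```

>>> drive_tool(offset=[[0,0,0.025],[0,0,0.025],[0,0,0],[0,0,0],[0,0,0],[0,0,0],[0,0,0],[0,0,0],[0,0,0],[0,0,0]], turn=[[0,0,0],[0,0,0],[0,0,0],[0,0,0],[0,0,0],[0,0,0],[0,0,0],[0,0,0],[0,0,0],[0,0,0]], hand=[0.475,0.475,0.475,0.475,0.475,0.475,0.475,0.475,0.475,0.475])

```text
time_s: 12.0
position: [0.4623, -0.0939, 0.0961]
tool_rot: [[-0.986, -0.168, -0.001], [-0.168, 0.986, 0.001], [0.001, 0.001, -1.0]]
ft_force: [0.4, 0.2, -0.8]
grip_width: 0.0406
gripper_force: 4.5
```

```bash
python3 - <<'E'
from h import *
s=observe();print(s["position"],s["ft_force"]);im=get_image("wrist")
cv2.imwrite("pics/w9c.png",cv2.resize(im[135:285,180:380],(800,600),interpolation=cv2.INTER_CUBIC))
E
```

```text
[ 0.4623 -0.0939  0.0961] [ 0.4245  0.21   -0.773 ]
```

>>> drive_tool(offset=[[0,0,0],[0,0,0],[0,0,0],[0,0,0],[0,0,0],[0,0,0],[0,0,0],[0,0,0],[0,0,0],[0,0,0]], turn=[[0,0,0],[0,0,0],[0,0,0],[0,0,0],[0,0,0],[0,0,0],[0,0,0],[0,0,0],[0,0,0],[0,0,0]], hand=[0.465,0.455,0.447,0.44,0.433,0.425,0.41,0.39,0.37,0.35], newtons=40)

```text
time_s: 13.3
position: [0.4624, -0.094, 0.0962]
tool_rot: [[-0.986, -0.168, -0.001], [-0.168, 0.986, 0.001], [0.001, 0.001, -1.0]]
ft_force: [0.6, 0.4, 1.7]
grip_width: 0.0363
gripper_force: 40.0
```

>>> drive_tool(offset=[[0,0,0],[0,0,-0.1],[0,0,-0.2],[0,0,-0.3],[0,0,-0.35],[0,0,-0.35],[0,0,-0.35],[0,0,-0.35],[0,0,-0.3],[0,0,-0.2]], turn=[[0,0,0],[0,0,0],[0,0,0],[0,0,0],[0,0,0],[0,0,0],[0,0,0],[0,0,0],[0,0,0],[0,0,0]], hand=[0.35,0.35,0.35,0.35,0.35,0.35,0.35,0.35,0.35,0.35])

```text
time_s: 14.55
position: [0.4625, -0.094, 0.197]
tool_rot: [[-0.986, -0.168, -0.0], [-0.168, 0.986, 0.0], [0.0, 0.0, -1.0]]
ft_force: [0.6, -0.1, -0.8]
grip_width: 0.0364
gripper_force: 40.1
```

```bash
python3 - <<'E'
from h import *
get_image("wrist");im=get_image("wrist");s=observe();print(s["position"],s["grip_width"])
a=cv2.resize(im[135:285,180:380],(800,600),interpolation=cv2.INTER_CUBIC)
cv2.imwrite("pics/w10.png",a)
np_=np
plan([.4669,-.2702,.20],frame(9.8,0),10)
for d in(.086,.089): print([np.round((np.array(wproj(s["position"]+s["tool_rot"]@np.array([x-.0022,0,d])))-[180,135])*4) for x in(.018,-.018)])
E
```

```text
[ 0.4627 -0.0941  0.1969] 0.03652372570699369
n 10 offset [ 0.064 -0.436 -0.008] turn [-0.     0.    -0.002] t 14.65
[array([398., 245.]), array([398., 425.])]
[array([398., 241.]), array([398., 419.])]
```

View pics/w10.png

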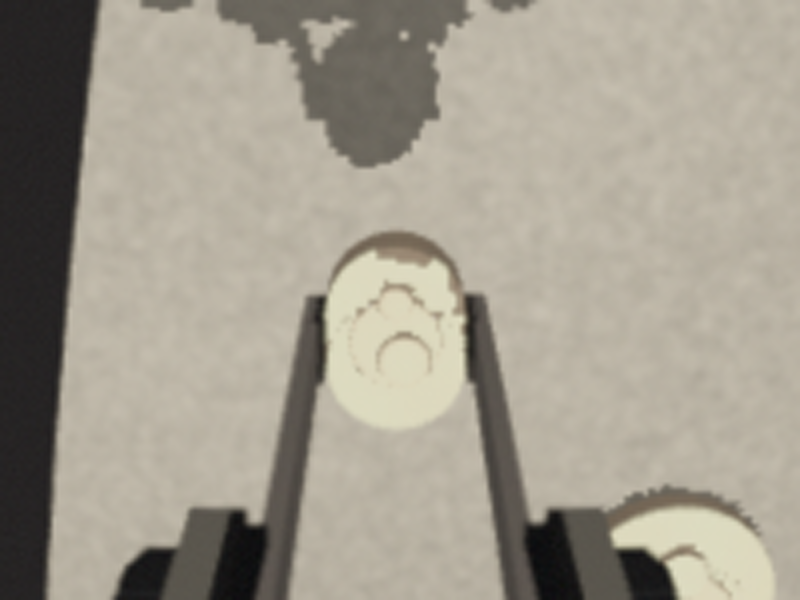

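The cameo is held level between the tips. Going over to the stand.

>>> drive_tool(offset=[[0.03,-0.25,0],[0.07,-0.5,0],[0.07,-0.5,0],[0.07,-0.5,0],[0.07,-0.5,0],[0.07,-0.5,0],[0.07,-0.5,0],[0.07,-0.5,0],[0.06,-0.4,0],[0.06,-0.2,0]], turn=[[0,0,0],[0,0,0],[0,0,0],[0,0,0],[0,0,0],[0,0,0],[0,0,0],[0,0,0],[0,0,0],[0,0,0]], hand=[0.35,0.35,0.35,0.35,0.35,0.35,0.35,0.35,0.35,0.35])

```text
time_s: 15.9
position: [0.4664, -0.2708, 0.1959]
tool_rot: [[-0.986, -0.167, -0.001], [-0.167, 0.986, 0.001], [0.001, 0.001, -1.0]]
ft_force: [-0.9, 0.5, -1.3]
grip_width: 0.0366
gripper_force: 40.1
```

```bash
python3 - <<'E'
from h import *
get_image("wrist");get_image("wrist");get_image("wrist");s=observe();im=get_image("wrist");cv2.imwrite("pics/w11.png",im)
print(s["position"],s["grip_width"],s["qvel"].round(1))
# expected outline of stand top in the wrist view vs grey levels across it
C=np.array([.4685,-.2707,.046]);L=cv2.cvtColor(im,cv2.COLOR_BGR2GRAY)
for a in range(0,360,30):
    u=np.array([np.cos(np.radians(a)),np.sin(np.radians(a)),0])
    v=[]
    for r in range(23,41,2):
        x,y=wproj(C+u*r/1000);v.append(int(L[int(round(y)),int(round(x))]) if 0<=y<420 and 0<=x<560 else -1)
    print(a,v)
plan([.4666,-.2708,.1425],frame(9.8,0),10)
E
```

```text
[ 0.4663 -0.2698  0.1959] 0.036638031749470924 [ 0.7 -0.3  0.4  0.1  0.   0.2]
0 [207, 207, 203, 207, 207, 206, 208, 207, 208]
30 [208, 208, 192, 202, 204, 207, 207, 208, 207]
60 [70, 48, 64, 94, 146, 98, 37, 34, 32]
90 [212, 213, 212, 210, 123, 109, 112, 93, 35]
120 [214, 216, 216, 207, 112, 111, 113, 112, 112]
150 [120, 207, 212, 131, 57, 52, 82, 113, 111]
180 [122, 123, 121, 96, 53, 53, 53, 53, 53]
210 [119, 120, 121, 105, 55, 53, 53, 53, 54]
240 [120, 120, 159, 112, 59, 51, 77, 102, 105]
270 [210, 210, 208, 209, 132, 104, 104, 103, 86]
300 [210, 210, 210, 210, 188, 105, 93, 36, 33]
330 [198, 163, 70, 74, 79, 80, 75, 66, 41]
n 10 offset [-0.    -0.004  0.134] turn [ 0.001 -0.001 -0.002] t 16.1
```

The stand's edge lies 29–31 mm from my centre in every visible direction, so the centre is right. Lowering.

>>> drive_tool(offset=[[0,0,0.1],[0,0,0.18],[0,0,0.2],[0,0,0.2],[0,0,0.2],[0,0,0.17],[0,0,0.12],[0,0,0.06],[0,0,0.03],[0,0,0]], turn=[[0,0,0],[0,0,0],[0,0,0],[0,0,0],[0,0,0],[0,0,0],[0,0,0],[0,0,0],[0,0,0],[0,0,0]], hand=[0.35,0.35,0.35,0.35,0.35,0.35,0.35,0.35,0.35,0.35])

```text
time_s: 17.35
position: [0.4664, -0.2698, 0.1457]
tool_rot: [[-0.986, -0.168, -0.001], [-0.168, 0.986, 0.0], [0.001, 0.001, -1.0]]
ft_force: [1.2, 0.0, -1.9]
grip_width: 0.0365
gripper_force: 40.1
```

>>> drive_tool(offset=[[0,0,0.02],[0,0,0.02],[0,0,0.02],[0,0,0.015],[0,0,0],[0,0,0],[0,0,0],[0,0,0],[0,0,0],[0,0,0]], turn=[[0,0,0],[0,0,0],[0,0,0],[0,0,0],[0,0,0],[0,0,0],[0,0,0],[0,0,0],[0,0,0],[0,0,0]], hand=[0.35,0.35,0.35,0.35,0.35,0.35,0.35,0.35,0.35,0.35])

```text
time_s: 18.6
position: [0.4664, -0.2698, 0.1426]
tool_rot: [[-0.986, -0.168, -0.001], [-0.168, 0.986, 0.001], [0.001, 0.001, -1.0]]
ft_force: [-0.3, -0.5, -0.6]
grip_width: 0.0366
gripper_force: 40.1
```

>>> drive_tool(offset=[[0,0,0.01],[0,0,0.01],[0,0,0.01],[0,0,0],[0,0,0],[0,0,0],[0,0,0],[0,0,0],[0,0,0],[0,0,0]], turn=[[0,0,0],[0,0,0],[0,0,0],[0,0,0],[0,0,0],[0,0,0],[0,0,0],[0,0,0],[0,0,0],[0,0,0]], hand=[0.35,0.35,0.35,0.35,0.35,0.35,0.35,0.35,0.35,0.35])

```text
time_s: 19.85
position: [0.4666, -0.2699, 0.1421]
tool_rot: [[-0.986, -0.168, -0.0], [-0.168, 0.986, -0.0], [0.0, -0.0, -1.0]]
ft_force: [-0.7, 0.7, 4.8]
grip_width: 0.036
gripper_force: 40.6
```

Contact at 4.8 N. Opening slowly to the light carry width.

>>> drive_tool(offset=[[0,0,0],[0,0,0],[0,0,0],[0,0,0],[0,0,0],[0,0,0],[0,0,0],[0,0,0],[0,0,0],[0,0,0]], turn=[[0,0,0],[0,0,0],[0,0,0],[0,0,0],[0,0,0],[0,0,0],[0,0,0],[0,0,0],[0,0,0],[0,0,0]], hand=[0.42,0.43,0.44,0.448,0.456,0.464,0.47,0.475,0.475,0.475], newtons=30)

```text
time_s: 21.1
position: [0.4663, -0.2697, 0.1414]
tool_rot: [[-0.986, -0.168, -0.001], [-0.168, 0.986, 0.001], [0.001, 0.001, -1.0]]
ft_force: [-0.5, 0.1, 0.3]
grip_width: 0.0407
gripper_force: 4.5
```

>>> drive_tool(offset=[[0,0,-0.05],[0,0,-0.1],[0,0,-0.2],[0,0,-0.3],[0,0,-0.4],[0,0,-0.4],[0,0,-0.4],[0,0,-0.4],[0,0,-0.3],[0,0,-0.2]], turn=[[0,0,0],[0,0,0],[0,0,0],[0,0,0],[0,0,0],[0,0,0],[0,0,0],[0,0,0],[0,0,0],[0,0,0]], hand=[0.475,0.475,0.475,0.475,0.475,0.475,0.475,0.475,0.475,0.475])

```text
time_s: 22.35
position: [0.4665, -0.2699, 0.2523]
tool_rot: [[-0.986, -0.168, -0.001], [-0.168, 0.986, 0.0], [0.001, 0.0, -1.0]]
ft_force: [-0.2, -0.2, -1.6]
grip_width: 0.0407
gripper_force: 4.5
```

```bash
python3 - <<'E'
from h import *
get_image("wrist");s=observe();im=get_image("wrist");cv2.imwrite("pics/w12.png",im);t=get_image("top");cv2.imwrite("pics/t12.png",t)
print(s["position"],s["ft_force"])
L=cv2.cvtColor(im,cv2.COLOR_BGR2GRAY)
for a in(9.8,99.8,189.8,279.8):
    u=np.array([np.cos(np.radians(a)),np.sin(np.radians(a)),0])
    print(a,[int(L[tuple(np.round(wproj(np.array([.4683,-.2694,.058])+u*r/1000)).astype(int)[::-1])]) for r in range(0,36,2)])
# tips position in image: dark rows at tip columns
print([int(v) for v in L[211,240:262]],[int(v) for v in L[211,296:318]])
print([int(v) for v in L[196:220,250]],[int(v) for v in L[196:220,307]])
# return: above rest
R=np.array([[-.818,-.017,.575],[-.012,1,.012],[-.575,.0025,-.818]]);np.savez("rest.npz",R=R,p=[.4583,.2695,.0997])
plan([.46,0.0,.27],Ro.from_euler("z",5,degrees=True).as_matrix()@frame(0,10),10)
E
```

```text
[ 0.4667 -0.27    0.253 ] [0.048  0.2048 1.0335]
9.8 [205, 208, 208, 205, 198, 208, 208, 208, 208, 212, 212, 213, 211, 210, 121, 36, 33, 33]
99.8 [205, 206, 199, 159, 202, 206, 209, 214, 215, 215, 213, 213, 213, 212, 202, 113, 114, 112]
189.8 [205, 176, 207, 206, 207, 203, 152, 207, 207, 206, 122, 121, 166, 213, 212, 200, 86, 57]
279.8 [205, 175, 164, 207, 206, 207, 208, 211, 212, 210, 212, 213, 213, 211, 210, 191, 105, 107]
[36, 36, 32, 33, 33, 35, 42, 70, 78, 70, 51, 26, 25, 33, 33, 34, 34, 33, 32, 34, 34, 33] [33, 32, 34, 32, 33, 33, 34, 36, 33, 21, 31, 57, 73, 79, 75, 39, 34, 35, 34, 34, 34, 33]
[86, 62, 38, 34, 34, 33, 35, 33, 33, 35, 33, 32, 38, 52, 52, 51, 49, 49, 48, 51, 63, 63, 59, 58] [70, 42, 32, 32, 34, 33, 33, 35, 36, 32, 34, 36, 46, 65, 66, 57, 52, 48, 47, 53, 63, 65, 64, 64]
n 10 offset [-0.076  0.671 -0.041] turn [ 0.007 -0.167  0.078] t 22.5
```

The cameo's light outline (about 37 x 26 mm, with relief) sits centred on the stand, with the stand's edge about 28–31 mm out all round. The tips are unmoved in the grip. Returning to above the rest.

```bash
python3 - <<'E'
from h import *
z=np.load("rest.npz");plan(z["p"]+[0,0,.133],z["R"],18)
s=observe();print(z["R"]@z["R"].T)
E
```

```text
n 18 offset [-0.053  0.748  0.039] turn [ 0.024 -0.325  0.078] t 22.5
[[ 1.     -0.0003 -0.    ]
 [-0.0003  1.0003 -0.0004]
 [-0.     -0.0004  0.9998]]
```

>>> drive_tool(offset=[[-0.05,0.75,0.04],[-0.05,0.75,0.04],[-0.05,0.75,0.04],[-0.05,0.75,0.04],[-0.05,0.75,0.04],[-0.05,0.75,0.04],[-0.05,0.75,0.04],[-0.05,0.75,0.04],[-0.05,0.75,0.04],[-0.05,0.75,0.04]], turn=[[0.02,-0.33,0.08],[0.02,-0.33,0.08],[0.02,-0.33,0.08],[0.02,-0.33,0.08],[0.02,-0.33,0.08],[0.02,-0.33,0.08],[0.02,-0.33,0.08],[0.02,-0.33,0.08],[0.02,-0.33,0.08],[0.02,-0.33,0.08]], hand=[0.475,0.475,0.475,0.475,0.475,0.475,0.475,0.475,0.475,0.475])

```text
time_s: 23.75
position: [0.449, 0.0313, 0.2369]
tool_rot: [[-0.938, -0.082, 0.338], [-0.079, 0.997, 0.023], [-0.338, -0.005, -0.941]]
ft_force: [0.4, 0.4, -0.9]
grip_width: 0.0409
gripper_force: 4.5
```

```bash
python3 - <<'E'
from h import *
z=np.load("rest.npz");plan(z["p"]+[0,0,.133],z["R"],8);print(observe()["position"])
E
```

```text
n 8 offset [-0.057  0.742  0.041] turn [ 0.028 -0.319  0.074] t 23.75
[0.449  0.0313 0.2369]
```

>>> drive_tool(offset=[[-0.06,0.74,0.04],[-0.06,0.74,0.04],[-0.06,0.74,0.04],[-0.06,0.74,0.04],[-0.06,0.74,0.04],[-0.06,0.74,0.04],[-0.05,0.74,0.04],[-0.05,0.6,0.04],[0,0,0],[0,0,0]], turn=[[0.028,-0.32,0.074],[0.028,-0.32,0.074],[0.028,-0.32,0.074],[0.028,-0.32,0.074],[0.028,-0.32,0.074],[0.028,-0.32,0.074],[0.028,-0.32,0.074],[0.028,-0.32,0.074],[0,0,0],[0,0,0]], hand=[0.475,0.475,0.475,0.475,0.475,0.475,0.475,0.475,0.475,0.475])

```text
time_s: 25.0
position: [0.4587, 0.2618, 0.2329]
tool_rot: [[-0.818, -0.017, 0.574], [-0.013, 1.0, 0.011], [-0.574, 0.002, -0.819]]
ft_force: [-0.4, -0.7, -0.4]
grip_width: 0.0411
gripper_force: 4.5
```

```bash
python3 - <<'E'
from h import *
get_image("wrist");get_image("wrist");s=observe();print(s["position"],s["tool_rot"],s["qvel"].round(1))
z=np.load("rest.npz");plan(z["p"]+[-0.0,0,.06],z["R"],8)
E
```

```text
[0.459  0.2615 0.2332] [[-0.818  -0.0163  0.5751]
 [-0.0121  0.9999  0.0112]
 [-0.5752  0.0022 -0.818 ]] [-0.1 -0.1 -0.1 -0.2 -0.   0.4]
n 8 offset [0.134 0.024 0.187] turn [-0.001  0.    -0.   ] t 25.1
```

>>> drive_tool(offset=[[0,0.1,0],[0.01,0.1,0],[0.14,0,0.19],[0.17,0,0.24],[0.17,0,0.24],[0.17,0,0.24],[0.17,0,0.24],[0.15,0,0.2],[0.1,0,0.14],[0,0,0]], turn=[[0,0,0],[0,0,0],[0,0,0],[0,0,0],[0,0,0],[0,0,0],[0,0,0],[0,0,0],[0,0,0],[0,0,0]], hand=[0.475,0.475,0.475,0.475,0.475,0.475,0.475,0.475,0.475,0.475])

```text
time_s: 26.35
position: [0.4576, 0.2704, 0.1592]
tool_rot: [[-0.818, -0.017, 0.575], [-0.013, 1.0, 0.012], [-0.575, 0.002, -0.818]]
ft_force: [0.3, -0.6, -0.5]
grip_width: 0.0405
gripper_force: 4.5
```

```bash
python3 - <<'E'
from h import *
get_image("wrist");s=observe();print(s["position"],s["ft_force"])
z=np.load("rest.npz");plan(z["p"]+[0,0,.004],z["R"],8)
E
```

```text
[0.4578 0.2705 0.1597] [ 0.0001  0.3644 -1.041 ]
n 8 offset [ 0.099 -0.004  0.144] turn [-0.     0.001  0.001] t 26.4
```

>>> drive_tool(offset=[[0.12,-0.02,0.18],[0.14,0,0.2],[0.14,0,0.2],[0.12,0,0.18],[0.1,0,0.14],[0.08,0,0.11],[0.06,0,0.08],[0.03,0,0.05],[0,0,0],[0,0,0]], turn=[[0,0,0],[0,0,0],[0,0,0],[0,0,0],[0,0,0],[0,0,0],[0,0,0],[0,0,0],[0,0,0],[0,0,0]], hand=[0.475,0.475,0.475,0.475,0.475,0.475,0.475,0.475,0.475,0.475])

```text
time_s: 27.65
position: [0.4582, 0.2699, 0.1044]
tool_rot: [[-0.817, -0.017, 0.576], [-0.013, 1.0, 0.012], [-0.576, 0.002, -0.818]]
ft_force: [0.5, 0.4, -0.5]
grip_width: 0.0407
gripper_force: 4.5
```

Creeping down the last 4–5 mm until it touches.

>>> drive_tool(offset=[[0.014,-0.005,0.02],[0.014,-0.005,0.02],[0.014,0,0.02],[0.014,0,0.02],[0.007,0,0.01],[0,0,0],[0,0,0],[0,0,0],[0,0,0],[0,0,0]], turn=[[0,0,0],[0,0,0],[0,0,0],[0,0,0],[0,0,0],[0,0,0],[0,0,0],[0,0,0],[0,0,0],[0,0,0]], hand=[0.475,0.475,0.475,0.475,0.475,0.475,0.475,0.475,0.475,0.475])

```text
time_s: 28.9
position: [0.4582, 0.2694, 0.0998]
tool_rot: [[-0.818, -0.017, 0.576], [-0.013, 1.0, 0.012], [-0.576, 0.002, -0.818]]
ft_force: [-0.1, 0.1, 0.2]
grip_width: 0.0404
gripper_force: 4.5
```

>>> drive_tool(offset=[[0.007,0,0.01],[0.007,0,0.01],[0.007,0,0.01],[0,0,0],[0,0,0],[0,0,0],[0,0,0],[0,0,0],[0,0,0],[0,0,0]], turn=[[0,0,0],[0,0,0],[0,0,0],[0,0,0],[0,0,0],[0,0,0],[0,0,0],[0,0,0],[0,0,0],[0,0,0]], hand=[0.475,0.475,0.475,0.475,0.475,0.475,0.475,0.475,0.475,0.475])

```text
time_s: 30.15
position: [0.4584, 0.2695, 0.099]
tool_rot: [[-0.817, -0.018, 0.577], [-0.013, 1.0, 0.012], [-0.577, 0.003, -0.817]]
ft_force: [-2.6, -1.0, 8.1]
grip_width: 0.0406
gripper_force: 4.9
```

Seated at 8 N. Releasing.

>>> drive_tool(offset=[[0,0,0],[0,0,0],[0,0,0],[0,0,0],[0,0,0],[0,0,0],[0,0,0],[0,0,0],[0,0,0],[0,0,0]], turn=[[0,0,0],[0,0,0],[0,0,0],[0,0,0],[0,0,0],[0,0,0],[0,0,0],[0,0,0],[0,0,0],[0,0,0]], hand=[0.48,0.485,0.49,0.5,0.51,0.53,0.6,0.7,0.85,1.0])

```text
time_s: 31.4
position: [0.4582, 0.2694, 0.0983]
tool_rot: [[-0.818, -0.017, 0.575], [-0.013, 1.0, 0.012], [-0.576, 0.002, -0.818]]
ft_force: [0.5, 0.2, 0.1]
grip_width: 0.0855
gripper_force: 0.0
```

```bash
python3 - <<'E'
from h import *
s=observe();print(s["position"],s["ft_force"],s["grip_width"])
get_image("wrist");im=get_image("wrist");cv2.imwrite("pics/w13.png",im)
# compare tongs picture with the one before the grasp (w2: crop x100:460,y60:420 at 5/3)
a=cv2.cvtColor(cv2.resize(cv2.imread("pics/w2.png"),(360,360),interpolation=cv2.INTER_AREA),cv2.COLOR_BGR2GRAY).astype(np.float32)
b=cv2.cvtColor(im,cv2.COLOR_BGR2GRAY)[60:420,100:460].astype(np.float32)
for n,(x0,x1,y0,y1) in dict(rest=(100,260,20,150),bow=(125,235,280,305),armL=(130,152,170,215),armR=(205,222,170,215),plates=(125,235,205,280)).items():
    t=a[y0:y1,x0:x1];w=b[max(0,y0-12):y1+12,x0-12:x1+12]
    r=cv2.matchTemplate(w,t,cv2.TM_CCOEFF_NORMED);_,v,_,l=cv2.minMaxLoc(r);print(n,round(v,3),l[0]-12,l[1]-min(12,y0))
plan([.386,.2695,.205],frame(1,35),10)
E
```

```text
[0.4582 0.2694 0.0983] [0.5114 0.2365 0.0878] 0.0855186096431922
rest 0.964 0 1
bow 0.823 3 -4
armL 0.967 -1 -1
armR 0.944 -2 -1
plates 0.915 0 -2
n 10 offset [-0.006  0.004 -0.322] turn [ 0.002  0.002 -0.001] t 31.5
```

The tongs match the picture from before the grasp. Backing out along the axis.

>>> drive_tool(offset=[[0,0,-0.15],[0,0,-0.3],[0,0,-0.35],[0,0,-0.4],[0,0,-0.4],[0,0,-0.4],[0,0,-0.4],[0,0,-0.4],[0,0,-0.3],[0,0,-0.15]], turn=[[0,0,0],[0,0,0],[0,0,0],[0,0,0],[0,0,0],[0,0,0],[0,0,0],[0,0,0],[0,0,0],[0,0,0]], hand=[1,1,1,1,1,1,1,1,1,1])

```text
time_s: 32.75
position: [0.383, 0.268, 0.2053]
tool_rot: [[-0.817, -0.018, 0.576], [-0.013, 1.0, 0.012], [-0.576, 0.003, -0.817]]
ft_force: [-0.5, -0.4, -0.9]
grip_width: 0.0852
gripper_force: 0.0
```

```bash
python3 - <<'E'
from h import *
s=observe();print(s["position"],s["ft_force"])
sc=get_image("scene");tp=get_image("top");cv2.imwrite("pics/t14.png",tp);cv2.imwrite("pics/s14.png",sc)
G=lambda i:cv2.cvtColor(i,cv2.COLOR_BGR2GRAY).astype(np.float32)
def cmp(n,A,B,boxes):
    for k,(x0,x1,y0,y1) in boxes.items():
        t=G(A)[y0:y1,x0:x1];w=G(B)[y0-5:y1+5,x0-5:x1+5];f=lambda i:cv2.resize(i,None,fx=4,fy=4,interpolation=cv2.INTER_CUBIC)
        r=cv2.matchTemplate(f(w),f(t),cv2.TM_CCOEFF_NORMED);_,v,_,l=cv2.minMaxLoc(r);print(n,k,round(v,3),l[0]/4-5,l[1]/4-5)
cmp("scene",cv2.imread("pics/scene0.png"),sc,dict(tongs=(398,430,150,232),blanka=(305,345,193,232),blankb=(268,310,243,285),disc=(328,362,298,330),water=(378,422,280,332),brush=(140,200,265,350)))
cmp("top",cv2.imread("pics/top0.png"),tp,dict(tongs=(138,184,196,250),blanka=(216,250,210,248),blankb=(254,288,162,202),disc=(222,248,124,148),water=(178,214,105,143),brush=(340,380,95,145)))
h=cv2.cvtColor(tp,cv2.COLOR_BGR2GRAY);x,y=385,226
print(h[y-14:y+15:2,x-14:x+15:2])
E
```

```text
[0.383  0.268  0.2053] [-0.4771 -0.3664 -0.9094]
scene tongs 0.96 -0.25 0.0
scene blanka 1.0 0.0 0.0
scene blankb 1.0 0.0 0.0
scene disc 1.0 0.0 0.0
scene water 0.998 0.0 0.0
scene brush 1.0 0.0 0.0
top tongs 0.982 0.0 0.0
top blanka 0.998 0.0 0.0
top blankb 0.998 0.0 0.0
top disc 0.999 0.0 0.0
top water 0.993 0.0 0.0
top brush 0.995 0.0 0.0
[[ 33  50  85  91  93  93  92  90  76  44  38  30  31  32  34]
 [ 83  91  96  94  96 121 136 149 129 100  74  39  29  27  27]
 [ 97  97  96 129 211 225 226 228 226 216 170  87  37  34  30]
 [ 96  96 151 227 226 226 228 228 226 226 225 198  86  33  30]
 [ 92 115 224 227 227 225 229 230 229 226 224 222 190  58  34]
 [ 98 171 229 226 222 206 228 230 229 228 225 225 223 106  34]
 [104 219 228 227 189 225 229 229 222 231 227 224 224 151  48]
 [107 222 226 225 185 223 203 230 215 231 227 227 223 193  59]
 [ 78 222 229 230 204 195 207 218 225 229 229 224 223 199  75]
 [ 60 190 231 230 209 192 212 207 222 226 228 224 225 171  63]
 [ 56 121 229 227 224 141 225 228 223 229 225 224 224 119  65]
 [ 79  63 188 226 226 139 140 206 202 183 223 224 183  94  45]
 [ 97  53  75 193 225 223 222 214 211 213 225 198 104  80  33]
 [ 97  62  53  64 140 219 225 226 218 213 148  73  88  50  31]
 [ 99  92  56  51  52  65  91 111  87  65  58  84  59  34  32]]
```

```bash
python3 -c "
from rig import env
print(env.close_job())"
```

```text
the job is handed in; nothing more can be done
None
```

The cameo is on the painting stand, face up and centred, and the tongs are back in their rest. The other plaster pieces and both cups matched their first pictures, and I handed the job in at about 33 s of the 54 s; no verdict came back.

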